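# Make up two leather-carving kits

### The job

Make up the two workshop kits on the plywood kit boards. The wide board gets the mallet (head flat on the cork patch between the lips, handle out through the open side), the long punch (lying centred across the notches of the tool rest, in both) and the squat pot (standing in the ring); the narrow board gets the short punch in its tool rest and the slim pot in its ring. Keep the pots upright all the time, and leave the whetstone where it is.

Things in the scene. Friction and masses are not known exactly. Their poses are not given: they have to be found in the camera images.
- wide_board: Fixed plywood kit board 250 (x) x 180 (y) x 12 mm. Origin: centre of underside, +x away from the robot (turned up to 13 deg). Tool rest and pot ring as on the narrow board but at y -45. Cork patch 68 x 85, flush with the top, centre x +75, y +45, lips 6 high on its +x side (inner face x +109) and y sides (81 apart), open to -x: there the mallet's head; mallet origin then at x +30, y +45, handle to board -x.
- narrow_board: Fixed plywood kit board 250 (x) x 100 (y) x 12 mm, no cork. Origin: centre of underside, +x away from the robot (turned up to 13 deg). Tool rest centre x +50, y 0: two dark blocks at x +24 and +76, 10 thick, with notches 36 wide in y, notch floor 24 above the table, cheeks 8 higher; a punch lies along x in both. Pot ring centre x -78, y 0: inner dia. 74, outer 86, rises 5 above the board's top.
- mallet: Wooden mallet lying flat among the stock, 134 mm long, about 200 g. Origin: mid-length, at its underside. Head 44 (x) x 65 (y) x 44 (z) centred at x +45; handle 22 square from x +23 to -67, its centre line 22 above the underside. Centre of mass near x +31. Grip it across the handle (y) close to the head, about x +4.
- long_punch: Long steel punch lying among the stock: square bar 14 x 14 mm, 150 mm long along its x, last 16 mm at +x stepped down to a tip. Origin: centre of the underside. About 180 g.
- short_punch: Short steel punch lying among the stock: square bar 14 x 14 mm, 96 mm long along its x, last 8 mm at +x stepped down to a tip. Origin: centre of the underside. About 110 g.
- squat_pot: Squat closed pot among the stock, white with grey metal lid: diameter 56 mm (lid 50), height 45 mm (lid the top 14). Origin: centre of the underside, z up. About 130 g. Close neighbours to its left and right (y); more room in x.
- slim_pot: Slim closed pot among the stock, white with grey metal lid: diameter 42 mm (lid 36), height 62 mm (lid the top 14). Origin: centre of the underside, z up. About 100 g. Close neighbours to its left and right (y); more room in x.
- whetstone: Grey whetstone, 110 (x) x 45 (y) x 20 mm, loose among the stock, in neither kit: leave it. Origin: centre of the underside.
Mind the look-alikes: they are no part of the job. What is shaped like the short_punch but black is not meant.

How it is judged:
By the outcome, as a careful person would: the job done as asked, in the order asked, and still so for the second after the job is handed in, with the robot touching nothing.
It also fails if it takes over 134 s, if anything falls off the work surface, if the arm or the gripper's body presses on something with over 40 N, if the wrist force passes 120 N, or if a joint passes its speed limit or range.

### The arm

A 6-joint arm with a two-finger parallel gripper is mounted at the origin on the work surface. World frame = base frame: x ahead of the robot, y to its left, z up, the work surface at z = 0. Lengths are in m, angles in rad, forces in N, time in s.
With the tool pointing down it reaches from about 0.3 to 0.775 m from the base axis. Payload 14.6 kg.
Tool frame: the origin (TCP) lies midway between the tips of the shut fingers; the grasp point (between the pads) lies 19 mm behind it; z points along the fingers, y is the direction in which the jaws open and shut (so a half turn about z gives the same grasp; the last joint's range is limited). The gripper opens to 94 mm and grips with 3 to 60 N. Pads are 16 mm wide; open, the fingers measure 119 mm over their backs; the gripper's body (75 mm by 177 mm) begins 78 mm behind the grasp point.
Start: joints at [1.24, 0.3, 1.521, -0, 1.321, -0.067], TCP at [0.143, 0.531, 0.205] pointing down, gripper open.
Joint ranges: [-3.03, 3.03], [-0.79, 2.21], [0.23, 2.52], [-1.04, 4.18], [0, 3.07], [-2.55, 2.55]. Speed limits (rad/s): [2.22, 2.22, 2.57, 3.14, 3.14, 3.14].

### API

Orientations are given as [roll, pitch, yaw] about the fixed x, y, z axes, in that order (R = Rz(yaw) Ry(pitch) Rx(roll)).
In Python, from station import readout, imaging, job gives the robot as it stands.
- The arm moves only by the tool arm_command, never from a script. Its argument "increments" is a list of rows, each an object with "gripper": the opening, from 0 (shut) to 1 (fully open); "slide": the shift along the world's x, y, z in m, a list of three; "yaw": the turn about the world's z in rad. A call has 1 to 8 rows; each row is the pose to reach, as a shift and turn from the pose commanded when the call began; what a row does not reach only later rows make up. A row lasts 1/8 s, in which the tool goes at most 62.5 mm and 10.7 degrees, less where a joint would pass 70% of its speed; a pose out of reach is approached as far as the arm can. A call with a gripper value outside its range is refused whole. The fingers move at their own pace and stop on an object; "grip_force" is the grip in N (left out, the last holds). Time passes only in rows, so rows that repeat a pose let the fingers close. It gives the time, the measured TCP pose, the force and the opening at its end, in the units of the state.
- readout.get_obs(): the state, without advancing time (a new reading comes with each control period).
- imaging.camera(name): name is "side" or "top"; returns a dict with "color" (400x640x3 uint8, red, green, blue), "mtx" (3x3 intrinsics, pixels), "rvec" (rotation vector, rad) and "tvec" (3), from world to camera coordinates, as OpenCV has them. Camera axes: x right, y down, z forward; pixel columns grow to the right and rows downward; lengths in m; the calibration is good to about 2 mm. A picture is of the moment at which its call begins. There is no depth.
- job.hand_in(): hands the job in, once; it reports no verdict.
The state is a dict: "time_s": time; "qpos": joint angles; "joint_vel": joint speeds; "tau": joint torques, N m; "ee_pos": TCP position; "eef_rot": TCP orientation; "force": force on the tool from outside, world axes, zero at the start; "moment": the same for the moment, N m; "grip_width": finger opening in m.
Only numpy, scipy, OpenCV 4.12 (cv2) and the standard library are available. Lean on these libraries where they do the work, as an engineer would, in place of code of your own. Each camera call takes 0.05 s, during which the arm holds its last target. There are 200 camera calls.

## Working session

There is one attempt and no reset: what is moved stays moved. The work goes in short steps, Python scripts to look and compute and a tool call to move; the robot and the scene stay as the last step left them, time stands still between calls to the robot, and variables do not carry over. Pictures are saved under pics/ and viewed, about 12 in all and at most 16, crops included, and the job is handed in when it is done.

Besides the shell and the picture viewer there is one more tool, called after "Request:" in YAML: its name, and indented under it one key for each argument. arm_command: Moves the arm, as the interface text tells. Its arguments: {"type":"object","properties":{"increments":{"type":"array","items":{"type":"object","properties":{"gripper":{"type":"number"},"slide":{"type":"array","items":{"type":"number"}},"yaw":{"type":"number"}}}},"grip_force":{"type":"number"}},"required":["increments"]}

```bash
mkdir -p pics; ls; cat > h.py <<'E'
import numpy as np, cv2
from station import readout, imaging, job
def cam(n):
    c=imaging.camera(n); c={k:np.array(v) for k,v in c.items()}
    c['R']=cv2.Rodrigues(c['rvec'].astype(float))[0]; return c
def ray(c,uv,z):
    uv=np.atleast_2d(np.array(uv,float)); t=c['tvec'].reshape(3)
    d=np.c_[uv,np.ones(len(uv))]@np.linalg.inv(c['mtx']).T@c['R']
    o=-c['R'].T@t
    return o+d*((z-o[2])/d[:,2])[:,None]
def proj(c,P):
    return cv2.projectPoints(np.atleast_2d(np.array(P,float)),c['rvec'].astype(float),c['tvec'].astype(float),c['mtx'].astype(float),None)[0].reshape(-1,2)
def save(im,name): cv2.imwrite('pics/'+name,im[:,:,::-1])
E
python3 - <<'E'
from h import *
print(readout.get_obs())
for n in('top','side'):
    c=cam(n); save(c['color'],n+'0.png'); np.savez(n+'0.npz',**c)
    print(n,c['mtx'],-c['R'].T@c['tvec'].reshape(3),c['R'][2])
E
```

```text
pics
{'time_s': 0.0, 'qpos': array([ 1.24036067e+00,  3.00418397e-01,  1.52154825e+00, -6.41707552e-06,
        1.32070502e+00, -6.65988048e-02]), 'joint_vel': array([ 0.0010369 , -0.00056063, -0.001144  , -0.00011214,  0.00062319,
        0.00151819]), 'tau': array([ 2.01685027e-03, -5.31807876e+01, -3.52742279e+01,  7.09387986e-02,
        2.43975897e-02, -8.23350570e-05]), 'ee_pos': array([0.14335514, 0.53073005, 0.20492913]), 'eef_rot': array([-3.14051561e+00, -6.56062013e-05,  2.87775735e+00]), 'force': array([-0.40958968,  0.35899352, -0.03929807]), 'moment': array([ 0.01828081, -0.04656805, -0.01576704]), 'grip_width': 0.09393533304695874}
top [[394.18416279   0.         317.31720241]
 [  0.         394.18416279 201.98837885]
 [  0.           0.           1.        ]] [ 0.44989228 -0.00422497  0.95643182] [ 0.13653565  0.00767437 -0.99060543]
side [[365.7784151    0.         316.47422087]
 [  0.         365.7784151  204.59749543]
 [  0.           0.           1.        ]] [0.29656087 0.48453704 0.60647622] [ 0.32191597 -0.63439021 -0.70279383]
```

View pics/top0.png

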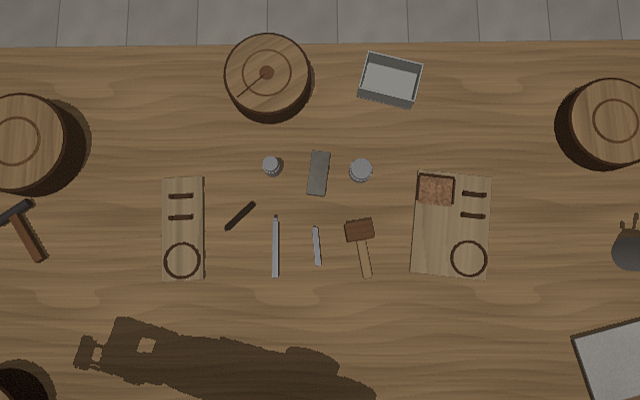

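View pics/side0.png

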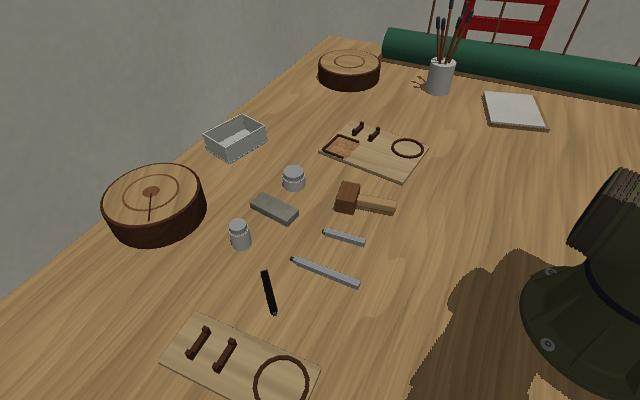

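```bash
cat > seg.py <<'E'
from h import *
c=dict(np.load('top0.npz')); s=dict(np.load('side0.npz'))
def blobs(c,name,roi,f):
    im=c['color']; x0,y0,x1,y1=roi
    crop=cv2.resize(im[y0:y1,x0:x1],None,fx=f,fy=f,interpolation=cv2.INTER_CUBIC)
    hsv=cv2.cvtColor(crop,cv2.COLOR_RGB2HSV); vis=crop.copy()
    masks={'grey':(hsv[...,1]<70)&(hsv[...,2]>85),'dark':(hsv[...,2]<85),'brown':(hsv[...,0]<13)&(hsv[...,1]>95)&(hsv[...,2]>=60)}
    for k,m in masks.items():
        m=m.astype(np.uint8)*255
        cs,_=cv2.findContours(m,cv2.RETR_EXTERNAL,cv2.CHAIN_APPROX_NONE)
        for q in cs:
            a=cv2.contourArea(q)/f/f
            if a<25: continue
            (cx,cy),(w,h),an=cv2.minAreaRect(q)
            to=lambda p:((np.array(p)+.5)/f-.5+[x0,y0])
            bp=to(cv2.boxPoints(((cx,cy),(w,h),an)))
            print(name,k,'area%.0f'%a,'cen',to((cx,cy)).round(1),'size',round(w/f,1),round(h/f,1),'box',bp.round(1).tolist())
            cv2.drawContours(vis,[q],-1,{'grey':(255,0,0),'dark':(0,255,255),'brown':(0,255,0)}[k],1)
    save(vis,name+'_seg.png')
blobs(c,'top',(240,140,500,290),3)
blobs(c,'topL',(150,165,270,290),4)
blobs(s,'side',(150,110,440,400),2)
E
python3 seg.py
```

```text
top grey area219 cen [315.9 245.8] size 39.6 6.4 box [[311.0, 226.4], [317.3, 225.8], [320.9, 265.3], [314.6, 265.8]]
top grey area341 cen [274.5 247.3] size 6.3 60.7 box [[271.3, 277.7], [271.3, 217.0], [277.7, 217.0], [277.7, 277.7]]
top grey area419 cen [360.2 169.5] size 23.7 23.0 box [[348.7, 157.7], [371.7, 157.7], [371.7, 181.3], [348.7, 181.3]]
top grey area201 cen [268.8 163.7] size 14.8 17.7 box [[257.3, 164.7], [269.8, 152.2], [280.3, 162.7], [267.8, 175.2]]
top grey area743 cen [317.8 172.2] size 18.3 44.0 box [[305.6, 192.7], [311.8, 149.1], [330.0, 151.7], [323.7, 195.2]]
top dark area1054 cen [468.3 258.2] size 36.3 37.3 box [[449.7, 240.0], [487.0, 240.0], [487.0, 276.3], [449.7, 276.3]]
top dark area67 cen [278.3 248.7] size 54.7 1.3 box [[277.7, 221.3], [279.0, 221.3], [279.0, 276.0], [277.7, 276.0]]
top dark area582 cen [358.8 229.7] size 22.7 29.5 box [[342.3, 220.9], [371.5, 216.1], [375.2, 238.5], [346.1, 243.3]]
top dark area106 cen [472.5 215.2] size 25.2 5.6 box [[459.7, 216.6], [460.2, 211.1], [485.3, 213.8], [484.7, 219.3]]
top dark area126 cen [246.1 209.6
[... 3319 characters left out ...]
rea488 cen [407. 148.] size 32.6 19.6 box [[389.3, 154.9], [392.5, 135.6], [424.7, 141.0], [421.5, 160.3]]
side dark area183 cen [339.1 147. ] size 31.9 26.4 box [[319.4, 153.3], [329.2, 128.8], [358.9, 140.7], [349.1, 165.2]]
side dark area72 cen [373.4 134.1] size 6.2 17.4 box [[365.4, 138.6], [376.9, 125.6], [381.5, 129.7], [370.0, 142.7]]
side dark area76 cen [357.5 128.5] size 6.4 17.0 box [[349.3, 132.2], [361.3, 120.2], [365.8, 124.7], [353.8, 136.7]]
side brown area81 cen [223.  356.2] size 6.4 28.0 box [[211.9, 365.3], [228.9, 343.1], [234.1, 347.0], [217.0, 369.3]]
side brown area65 cen [196.5 343.4] size 4.7 27.2 box [[187.0, 353.4], [202.1, 330.8], [206.0, 333.4], [190.9, 356.0]]
```

View pics/top_seg.png

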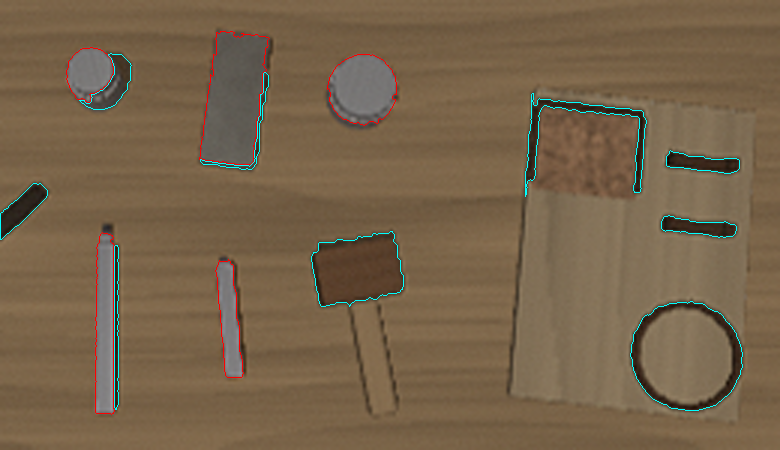

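View pics/side_seg.png

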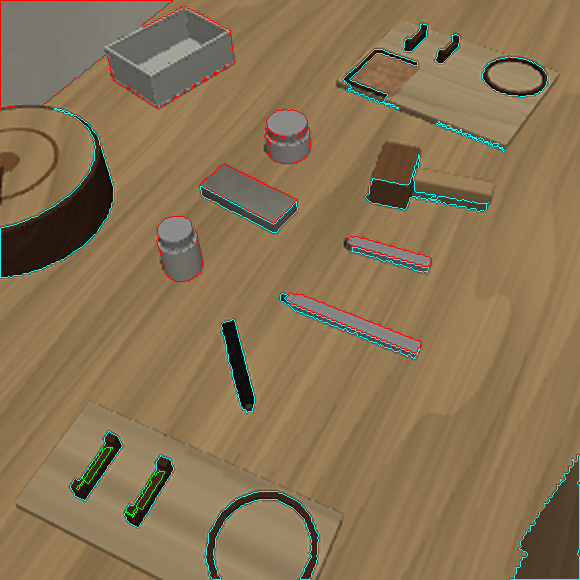

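```bash
cat > meas.py <<'E'
from h import *
c=dict(np.load('top0.npz')); s=dict(np.load('side0.npz'))
K=lambda x,y:(np.array([x,y])+.5)/3-.5+[240,140]
def ln(rear,front,z,back):
    a,b=ray(c,rear,z)[0,:2],ray(c,front,z)[0,:2]; d=(b-a)/np.hypot(*(b-a))
    return a+d*back,np.arctan2(d[1],d[0]),np.hypot(*(b-a))
def show(n,p,th,z,extra=''):
    print(n,np.round(p,4),'th %.3f'%th,extra,'side',proj(s,[[p[0],p[1],z]]).round(1)[0],'top',proj(c,[[p[0],p[1],z]]).round(1)[0])
p,t,L=ln(K(104.5,412),K(105.5,240),.014,.075); show('long',p,t,.014,L)
p,t,L=ln(K(234.5,376),K(225,262),.014,.048); show('short',p,t,.014,L)
p,t,L=ln(K(385,411),K(364,304),.033,.067); show('mallet',p,t,.033,L)
for x in (4,45): 
    q=p+np.array([np.cos(t),np.sin(t)])*x/1000; show(' m%d'%x,q,t,.033 if x==4 else .044)
h=ray(c,K(357,266),.044)[0]; print('head blob',h)
show('slim',ray(c,K(90,70.5),.062)[0,:2],0,.062); show('squat',ray(c,K(362.5,89),.045)[0,:2],0,.045)
for n,r,b1,b2,y in (('wide',(468.3,258.2),(472.5,215.2),(473.8,193.8),-.045),('narrow',(181.6,260),(180.4,216.9),(180.5,195.8),0)):
    R,A,B=ray(c,r,.016)[0,:2],ray(c,b1,.03)[0,:2],ray(c,b2,.03)[0,:2]
    M=(A+B)/2; d=M-R; t=np.arctan2(d[1],d[0]); print(n,'ring',R.round(4),'rest',M.round(4),'th %.3f'%t,'len',np.hypot(*d),'gap',np.hypot(*(A-B)))
    d/=np.hypot(*d); nrm=np.array([-d[1],d[0]]); org=(R+d*.078+M-d*.05)/2-nrm*y
    print(' origin',org, 'side ring/rest px',proj(s,[[*R,.017],[*M,.03]]).round(1).tolist())
    if y:
        print(' mallet origin',org+d*.03+nrm*.045,' grip',org+d*.034+nrm*.045,' cork top px',proj(c,[[*(org+d*.075+nrm*.045),.012]]).round(1))
E
python3 meas.py
```

```text
long [0.4776 0.1055] th -0.000 0.135414735507217 side [322.7 269.1] top [274.7 245. ]
short [0.4774 0.0068] th 0.075 0.09012181860858581 side [342.8 234.6] top [316.1 244.6]
mallet [ 0.4684 -0.1008] th 0.171 0.0831134211089209 side [365.6 197.9] top [362.3 247.8]
 m4 [ 0.4724 -0.1001] th 0.171  side [363.8 197.5] top [362.  246.1]
 m45 [ 0.5128 -0.0931] th 0.171  side [346.4 190.6] top [359.1 228.5]
head blob [ 0.51313922 -0.09223677  0.044     ]
slim [0.6654 0.1126] th 0.000  side [237.1 224.2] top [269.7 163.2]
squat [ 0.6522 -0.0997] th 0.000  side [294.  171.8] top [360.5 169.3]
wide ring [ 0.4422 -0.3511] rest [ 0.5678 -0.3651] th -0.111 len 0.12638074865009954 gap 0.05130142537313912
 origin [ 0.52392133 -0.31491232] side ring/rest px [[407.2, 147.5], [365.8, 129.8]]
 mallet origin [ 0.55870922 -0.27350214]  grip [ 0.56268473 -0.27394405]  cork top px [[433.5 191.2]]
narrow ring [0.4442 0.3257] rest [0.5706 0.3283] th 0.021 len 0.12642090151414387 gap 0.050588555333035405
 origin [0.52141594 0.32728471] side ring/rest px [[280.4, 382.6], [211.5, 345.2]]
```

The top picture shows the mallet head at (359,229), the long punch at (274,247), the short punch at (316,246), the slim pot at (270,163), the squat pot at (360,169), the wide board's ring at (468,258) and the narrow board's ring at (182,260). The side view agrees to within 2 px or so. First I go above the mallet.

Request:
arm_command:
  increments:
    - {"slide": [0.329, -0.631, -0.055], "yaw": 0.435, "gripper": 0.7}
    - {"slide": [0.329, -0.631, -0.055], "yaw": 0.435, "gripper": 0.7}
    - {"slide": [0.329, -0.631, -0.055], "yaw": 0.435, "gripper": 0.7}
    - {"slide": [0.329, -0.631, -0.055], "yaw": 0.435, "gripper": 0.7}
    - {"slide": [0.329, -0.631, -0.055], "yaw": 0.435, "gripper": 0.7}
    - {"slide": [0.329, -0.631, -0.055], "yaw": 0.435, "gripper": 0.7}
    - {"slide": [0.329, -0.631, -0.055], "yaw": 0.435, "gripper": 0.7}
    - {"slide": [0.329, -0.631, -0.055], "yaw": 0.435, "gripper": 0.7}

```text
time_s: 1.1
ee_pos: [0.3726, 0.0906, 0.1672]
eef_rot: [3.142, 0.001, -2.97]
force: [0.8, 0.6, -0.1]
grip_width: 0.0655
```

Request:
arm_command:
  increments:
    - {"slide": [0.0995, -0.1905, -0.03]}
    - {"slide": [0.0995, -0.1905, -0.03]}
    - {"slide": [0.0995, -0.1905, -0.03]}
    - {"slide": [0.0995, -0.1905, -0.03]}
    - {"slide": [0.0995, -0.1905, -0.08]}
    - {"slide": [0.0995, -0.1905, -0.1]}
    - {"slide": [0.0995, -0.1905, -0.1]}

```text
invalid input
```

```bash
python3 - <<'E'
from h import *
a=cam('top')['color'][140:300,230:500];b=cam('side')['color'][120:280,200:470]
save(cv2.resize(np.vstack([a,b]),None,fx=1.85,fy=1.85),'g1.png'); print(readout.get_obs()['ee_pos'])
E
```

```text
[0.37352662 0.08808727 0.16678005]
```

View pics/g1.png

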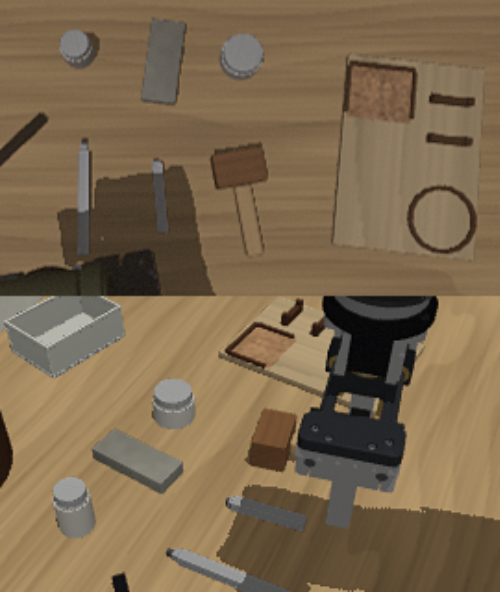

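The move was refused because the rows left out fields, so nothing moved. The picture shows the gripper still between the short punch and the mallet, and the scene unchanged.

Request:
arm_command:
  increments:
    - {"slide": [0.0985, -0.188, -0.03], "yaw": 0, "gripper": 0.7}
    - {"slide": [0.0985, -0.188, -0.03], "yaw": 0, "gripper": 0.7}
    - {"slide": [0.0985, -0.188, -0.03], "yaw": 0, "gripper": 0.7}
    - {"slide": [0.0985, -0.188, -0.03], "yaw": 0, "gripper": 0.7}
    - {"slide": [0.0985, -0.188, -0.08], "yaw": 0, "gripper": 0.7}
    - {"slide": [0.0985, -0.188, -0.1], "yaw": 0, "gripper": 0.7}
    - {"slide": [0.0985, -0.188, -0.1], "yaw": 0, "gripper": 0.7}

```text
time_s: 2.08
ee_pos: [0.4699, -0.0946, 0.0661]
eef_rot: [3.14, -0.003, -2.97]
force: [0.9, -0.6, -0.1]
grip_width: 0.0659
```

```bash
python3 - <<'E'
from h import *
for i in range(2):
    cam('top'); o=readout.get_obs(); print(o['ee_pos'],o['eef_rot'],o['joint_vel'].round(3))
c=cam('side'); save(cv2.resize(c['color'][100:300,220:480],None,fx=2.5,fy=2.5),'g2.png')
E
```

```text
[ 0.47059875 -0.09487736  0.06736995] [ 3.14121013e+00 -7.42714318e-04 -2.96980585e+00] [-0.002 -0.027 -0.017 -0.002  0.005 -0.003]
[ 0.47103757 -0.09506154  0.0680604 ] [-3.14131927e+00  6.65869125e-04 -2.96985918e+00] [-0.004 -0.013 -0.005  0.    -0.002 -0.003]
```

View pics/g2.png

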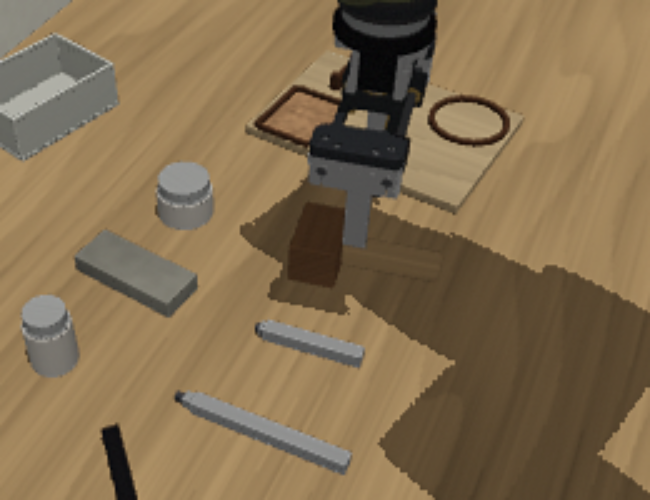

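Request:
arm_command:
  increments:
    - {"slide": [0.001, -0.005, -0.03], "yaw": 0, "gripper": 0.7}
    - {"slide": [0.001, -0.005, -0.05], "yaw": 0, "gripper": 0.7}
    - {"slide": [0.001, -0.005, -0.062], "yaw": 0, "gripper": 0.7}
    - {"slide": [0.001, -0.005, -0.062], "yaw": 0, "gripper": 0.7}
    - {"slide": [0.001, -0.005, -0.062], "yaw": 0, "gripper": 0.7}

```text
time_s: 2.85
ee_pos: [0.4722, -0.1005, 0.0062]
eef_rot: [-3.141, 0.001, -2.97]
force: [-0.9, 0.1, -0.0]
grip_width: 0.0657
```

```bash
python3 - <<'E'
from h import *
c=cam('side'); o=readout.get_obs(); print(o['ee_pos'],o['eef_rot'],o['force'],o['joint_vel'].round(3))
P=o['ee_pos']; th=.171; n=np.array([-np.sin(th),np.cos(th),0])
print(proj(c,[P,P+n*.033,P-n*.033,P+n*.0455]))
save(cv2.resize(c['color'][100:300,220:480],None,fx=2.5,fy=2.5),'g3.png')
E
```

```text
[ 0.47217373 -0.10053545  0.00618499] [-3.14089220e+00  1.37664773e-03 -2.97026577e+00] [-0.84519314 -1.14650125 -0.71361671] [-0.     0.001  0.    -0.002 -0.003 -0.   ]
[[363.06217661 205.80389002]
 [360.18898784 215.70569861]
 [365.78750893 196.41163593]
 [359.0595311  219.59812105]]
```

View pics/g3.png

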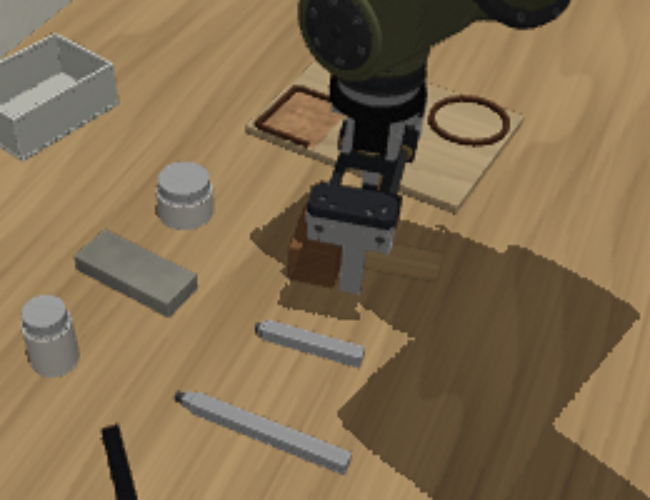

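The side view shows the near fingertip at (360,216), where it was predicted. I close on the mallet and lift it.

Request:
arm_command:
  grip_force: 45
  increments:
    - {"slide": [0, 0, 0], "yaw": 0, "gripper": 0}
    - {"slide": [0, 0, 0], "yaw": 0, "gripper": 0}
    - {"slide": [0, 0, 0], "yaw": 0, "gripper": 0}
    - {"slide": [0, 0, 0], "yaw": 0, "gripper": 0}
    - {"slide": [0, 0, 0], "yaw": 0, "gripper": 0}
    - {"slide": [0, 0, 0.02], "yaw": 0, "gripper": 0}
    - {"slide": [0, 0, 0.06], "yaw": 0, "gripper": 0}
    - {"slide": [0, 0, 0.1], "yaw": 0, "gripper": 0}

```text
time_s: 3.9
ee_pos: [0.4712, -0.1003, 0.1061]
eef_rot: [3.141, -0.001, -2.97]
force: [-0.0, -0.0, -2.8]
grip_width: 0.022
```

Request:
arm_command:
  increments:
    - {"slide": [0.03, -0.058, 0.0], "yaw": -0.1, "gripper": 0}
    - {"slide": [0.06, -0.115, 0.0], "yaw": -0.2, "gripper": 0}
    - {"slide": [0.0903, -0.1735, 0.0], "yaw": -0.282, "gripper": 0}
    - {"slide": [0.0903, -0.1735, 0.0], "yaw": -0.282, "gripper": 0}
    - {"slide": [0.0903, -0.1735, 0.0], "yaw": -0.282, "gripper": 0}
    - {"slide": [0.0903, -0.1735, -0.03], "yaw": -0.282, "gripper": 0}
    - {"slide": [0.0903, -0.1735, -0.05], "yaw": -0.282, "gripper": 0}
    - {"slide": [0.0903, -0.1735, -0.05], "yaw": -0.282, "gripper": 0}

```text
time_s: 4.9
ee_pos: [0.5611, -0.2727, 0.054]
eef_rot: [3.14, -0.003, 3.032]
force: [0.7, -0.1, -2.7]
grip_width: 0.0218
```

```bash
cat > v.py <<'E'
import sys
from h import *
def look(name,tr,sr):
    t=cam('top');s=cam('side')
    o=readout.get_obs(); print(o['time_s'],o['ee_pos'].round(4),o['eef_rot'].round(3),o['force'].round(1),o['grip_width'])
    f=lambda c,r:cv2.resize(c['color'][r[1]:r[3],r[0]:r[2]],(400,int(400*(r[3]-r[1])/(r[2]-r[0]))),interpolation=cv2.INTER_CUBIC)
    a,b=f(t,tr),f(s,sr); h=max(len(a),len(b))
    pad=lambda x:np.pad(x,((0,h-len(x)),(0,0),(0,0)))
    save(np.hstack([pad(a),pad(b)]),name); return t,s
E
python3 -c "
from v import *
look('g4.png',(360,150,520,300),(300,80,460,230))"
```

```text
5.0 [ 0.5622 -0.2736  0.0561] [-3.141e+00  1.000e-03  3.031e+00] [-0.3  0.6 -1.9] 0.021362068247949156
```

View pics/g4.png

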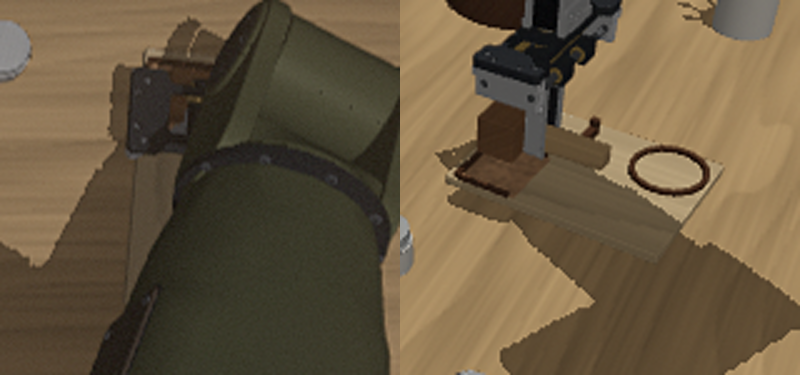

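The side view shows the head above the cork with the handle pointing out of the open side. I lower and release.

Request:
arm_command:
  increments:
    - {"slide": [0, 0, -0.02], "yaw": 0, "gripper": 0}
    - {"slide": [0, 0, -0.03], "yaw": 0, "gripper": 0}
    - {"slide": [0, 0, -0.036], "yaw": 0, "gripper": 0}
    - {"slide": [0, 0, -0.038], "yaw": 0, "gripper": 0}
    - {"slide": [0, 0, -0.038], "yaw": 0, "gripper": 0}

```text
time_s: 5.62
ee_pos: [0.5621, -0.274, 0.0175]
eef_rot: [-3.141, 0.0, 3.031]
force: [-0.2, -0.3, -1.1]
grip_width: 0.0215
```

Request:
arm_command:
  increments:
    - {"slide": [0, 0, 0], "yaw": 0, "gripper": 0.45}
    - {"slide": [0, 0, 0], "yaw": 0, "gripper": 0.45}
    - {"slide": [0, 0, 0], "yaw": 0, "gripper": 0.45}
    - {"slide": [0, 0, 0], "yaw": 0, "gripper": 0.45}
    - {"slide": [0, 0, 0.03], "yaw": 0, "gripper": 0.45}
    - {"slide": [0, 0, 0.08], "yaw": 0, "gripper": 0.45}
    - {"slide": [0, 0, 0.13], "yaw": 0, "gripper": 0.45}

```text
time_s: 6.5
ee_pos: [0.5617, -0.2739, 0.1487]
eef_rot: [3.141, -0.0, 3.031]
force: [-0.5, 0.2, 0.1]
grip_width: 0.0423
```

Request:
arm_command:
  increments:
    - {"slide": [-0.085, 0.3795, 0], "yaw": 0.11, "gripper": 0.45}
    - {"slide": [-0.085, 0.3795, 0], "yaw": 0.11, "gripper": 0.45}
    - {"slide": [-0.085, 0.3795, 0], "yaw": 0.11, "gripper": 0.45}
    - {"slide": [-0.085, 0.3795, 0], "yaw": 0.11, "gripper": 0.45}
    - {"slide": [-0.085, 0.3795, 0], "yaw": 0.11, "gripper": 0.45}
    - {"slide": [-0.085, 0.3795, 0], "yaw": 0.11, "gripper": 0.45}
    - {"slide": [-0.085, 0.3795, -0.04], "yaw": 0.11, "gripper": 0.45}
    - {"slide": [-0.085, 0.3795, -0.07], "yaw": 0.11, "gripper": 0.45}

```text
time_s: 7.5
ee_pos: [0.4764, 0.1069, 0.0763]
eef_rot: [3.142, 0.0, -3.14]
force: [0.9, -0.1, 0.2]
grip_width: 0.0425
```

```bash
python3 -c "
from v import *
look('g5.png',(360,150,520,300),(250,180,410,330))"
```

```text
7.6 [0.4753 0.1057 0.075 ] [-3.141 -0.004  3.141] [ 0.1 -0.6  1. ] 0.04214634961577584
```

View pics/g5.png

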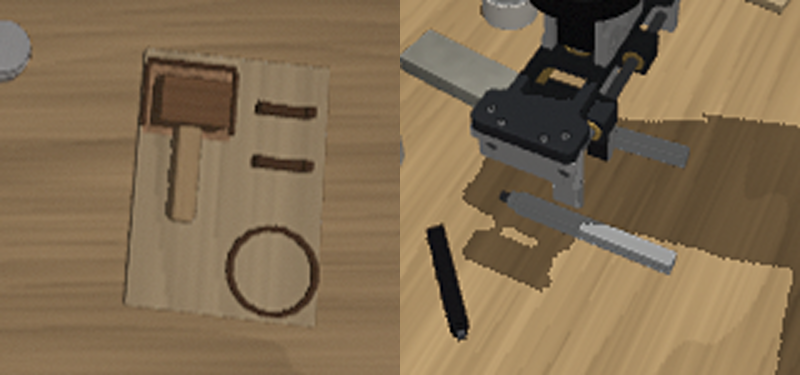

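The mallet's head lies on the cork inside the lips, with the handle out. The gripper is above the long punch, so I grasp it.

Request:
arm_command:
  increments:
    - {"slide": [0.002, 0, -0.04], "yaw": 0, "gripper": 0.45}
    - {"slide": [0.002, 0, -0.06], "yaw": 0, "gripper": 0.45}
    - {"slide": [0.002, 0, -0.07], "yaw": 0, "gripper": 0.45}
    - {"slide": [0.002, 0, -0.071], "yaw": 0, "gripper": 0.45}
    - {"slide": [0.002, 0, -0.071], "yaw": 0, "gripper": 0.45}

```text
time_s: 8.22
ee_pos: [0.4795, 0.1056, 0.0073]
eef_rot: [3.141, 0.001, 3.141]
force: [0.1, 0.3, 1.2]
grip_width: 0.0423
```

Request:
arm_command:
  grip_force: 40
  increments:
    - {"slide": [0, 0, 0], "yaw": 0, "gripper": 0}
    - {"slide": [0, 0, 0], "yaw": 0, "gripper": 0}
    - {"slide": [0, 0, 0], "yaw": 0, "gripper": 0}
    - {"slide": [0, 0, 0], "yaw": 0, "gripper": 0}
    - {"slide": [0, 0, 0], "yaw": 0, "gripper": 0}
    - {"slide": [0, 0, 0.03], "yaw": 0, "gripper": 0}
    - {"slide": [0, 0, 0.08], "yaw": 0, "gripper": 0}
    - {"slide": [0, 0, 0.13], "yaw": 0, "gripper": 0}

```text
time_s: 9.22
ee_pos: [0.4785, 0.1055, 0.1374]
eef_rot: [-3.141, -0.001, 3.141]
force: [0.9, 0.3, -1.5]
grip_width: 0.0134
```

Request:
arm_command:
  increments:
    - {"slide": [0.0905, -0.471, 0], "yaw": -0.111, "gripper": 0}
    - {"slide": [0.0905, -0.471, 0], "yaw": -0.111, "gripper": 0}
    - {"slide": [0.0905, -0.471, 0], "yaw": -0.111, "gripper": 0}
    - {"slide": [0.0905, -0.471, 0], "yaw": -0.111, "gripper": 0}
    - {"slide": [0.0905, -0.471, 0], "yaw": -0.111, "gripper": 0}
    - {"slide": [0.0905, -0.471, 0], "yaw": -0.111, "gripper": 0}
    - {"slide": [0.0905, -0.471, 0], "yaw": -0.111, "gripper": 0}
    - {"slide": [0.0905, -0.471, -0.02], "yaw": -0.111, "gripper": 0}

```text
time_s: 10.22
ee_pos: [0.5697, -0.3684, 0.1168]
eef_rot: [-3.14, 0.002, 3.028]
force: [-0.5, -0.4, -1.6]
grip_width: 0.0134
```

Request:
arm_command:
  increments:
    - {"slide": [0, 0, -0.03], "yaw": 0, "gripper": 0}
    - {"slide": [0, 0, -0.05], "yaw": 0, "gripper": 0}
    - {"slide": [0, 0, -0.055], "yaw": 0, "gripper": 0}
    - {"slide": [0, 0, -0.055], "yaw": 0, "gripper": 0}

```text
time_s: 10.72
ee_pos: [0.5698, -0.3651, 0.062]
eef_rot: [-3.141, 0.001, 3.03]
force: [0.2, -0.6, -0.5]
grip_width: 0.0137
```

```bash
python3 -c "
from v import *
look('g6.png',(360,150,520,300),(320,90,440,200))"
```

```text
10.825 [ 0.57   -0.3654  0.0626] [-3.141e+00  2.000e-03  3.030e+00] [-0.4  0.5 -1.4] 0.013335470814313416
```

View pics/g6.png

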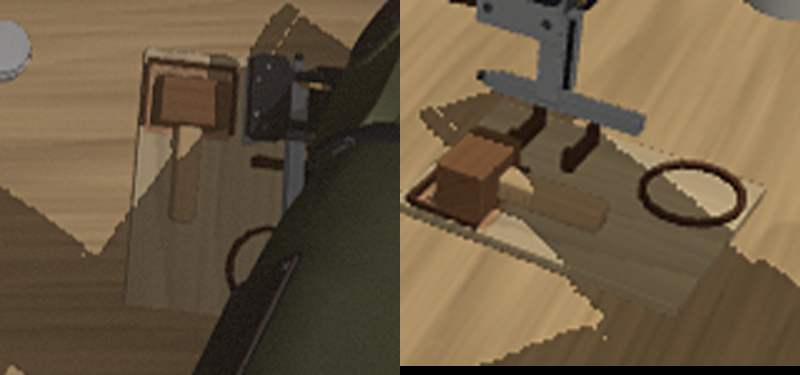

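The long punch hangs level, over both notches. I lower and release.

Request:
arm_command:
  increments:
    - {"slide": [0, 0, -0.015], "yaw": 0, "gripper": 0}
    - {"slide": [0, 0, -0.025], "yaw": 0, "gripper": 0}
    - {"slide": [0, 0, -0.03], "yaw": 0, "gripper": 0}
    - {"slide": [0, 0, -0.031], "yaw": 0, "gripper": 0}
    - {"slide": [0, 0, -0.031], "yaw": 0, "gripper": 0}

```text
time_s: 11.45
ee_pos: [0.5694, -0.3654, 0.0305]
eef_rot: [3.142, -0.0, 3.03]
force: [-2.4, 2.5, 3.1]
grip_width: 0.0135
```

Request:
arm_command:
  increments:
    - {"slide": [0, 0, 0], "yaw": 0, "gripper": 0.35}
    - {"slide": [0, 0, 0], "yaw": 0, "gripper": 0.35}
    - {"slide": [0, 0, 0], "yaw": 0, "gripper": 0.35}
    - {"slide": [0, 0, 0], "yaw": 0, "gripper": 0.35}
    - {"slide": [0, 0, 0.03], "yaw": 0, "gripper": 0.35}
    - {"slide": [0, 0, 0.08], "yaw": 0, "gripper": 0.35}
    - {"slide": [0, 0, 0.13], "yaw": 0, "gripper": 0.35}

```text
time_s: 12.32
ee_pos: [0.5693, -0.3653, 0.1617]
eef_rot: [3.141, -0.0, 3.03]
force: [0.0, -0.3, 0.4]
grip_width: 0.033
```

Request:
arm_command:
  increments:
    - {"slide": [0.02, 0.06, 0], "yaw": -0.18, "gripper": 0.85}
    - {"slide": [0.04, 0.12, 0], "yaw": -0.37, "gripper": 0.85}
    - {"slide": [0.06, 0.18, 0], "yaw": -0.55, "gripper": 0.85}
    - {"slide": [0.0825, 0.24, 0], "yaw": -0.74, "gripper": 0.85}
    - {"slide": [0.0825, 0.266, 0], "yaw": -0.92, "gripper": 0.85}
    - {"slide": [0.0825, 0.266, 0], "yaw": -1.11, "gripper": 0.85}
    - {"slide": [0.0825, 0.266, 0], "yaw": -1.29, "gripper": 0.85}
    - {"slide": [0.0825, 0.266, 0], "yaw": -1.46, "gripper": 0.85}

```text
time_s: 13.32
ee_pos: [0.652, -0.0993, 0.1603]
eef_rot: [3.141, 0.0, 1.564]
force: [0.5, 0.5, -0.7]
grip_width: 0.0801
```

Request:
arm_command:
  increments:
    - {"slide": [0, 0, -0.04], "yaw": 0, "gripper": 0.85}
    - {"slide": [0, 0, -0.07], "yaw": 0, "gripper": 0.85}
    - {"slide": [0, 0, -0.08], "yaw": 0, "gripper": 0.85}
    - {"slide": [0, 0, -0.08], "yaw": 0, "gripper": 0.85}

```text
time_s: 13.82
ee_pos: [0.652, -0.0995, 0.0805]
eef_rot: [-3.141, -0.0, 1.57]
force: [0.9, 0.3, -0.3]
grip_width: 0.0802
```

```bash
python3 -c "
from v import *
look('g7.png',(340,120,520,290),(230,120,350,240))"
```

```text
13.925 [ 0.6526 -0.0996  0.0817] [3.14 0.   1.57] [-0.  -0.1  0.4] 0.07959817604834225
```

View pics/g7.png

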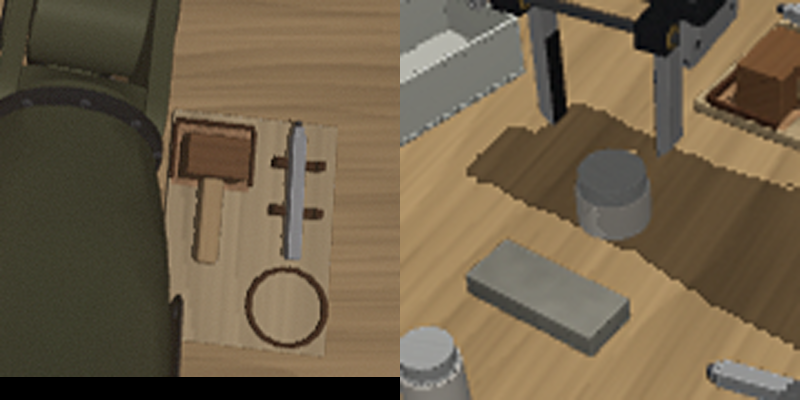

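The long punch lies across both notches. The open jaws straddle the squat pot along x, so I lower and grip.

Request:
arm_command:
  increments:
    - {"slide": [0, 0, -0.03], "yaw": 0, "gripper": 0.85}
    - {"slide": [0, 0, -0.055], "yaw": 0, "gripper": 0.85}
    - {"slide": [0, 0, -0.068], "yaw": 0, "gripper": 0.85}
    - {"slide": [0, 0, -0.069], "yaw": 0, "gripper": 0.85}
    - {"slide": [0, 0, -0.069], "yaw": 0, "gripper": 0.85}

```text
time_s: 14.55
ee_pos: [0.6526, -0.0996, 0.0126]
eef_rot: [3.14, 0.0, 1.57]
force: [-0.3, -0.3, -0.9]
grip_width: 0.0796
```

Request:
arm_command:
  grip_force: 20
  increments:
    - {"slide": [0, 0, 0], "yaw": 0, "gripper": 0.3}
    - {"slide": [0, 0, 0], "yaw": 0, "gripper": 0.3}
    - {"slide": [0, 0, 0], "yaw": 0, "gripper": 0.3}
    - {"slide": [0, 0, 0], "yaw": 0, "gripper": 0.3}
    - {"slide": [0, 0, 0], "yaw": 0, "gripper": 0.3}
    - {"slide": [0, 0, 0.03], "yaw": 0, "gripper": 0.3}
    - {"slide": [0, 0, 0.07], "yaw": 0, "gripper": 0.3}
    - {"slide": [0, 0, 0.1], "yaw": 0, "gripper": 0.3}

```text
time_s: 15.55
ee_pos: [0.6516, -0.0994, 0.1123]
eef_rot: [-3.141, -0.0, 1.57]
force: [-0.4, 0.5, -0.7]
grip_width: 0.0556
```

Request:
arm_command:
  increments:
    - {"slide": [-0.026, -0.031, 0.01], "yaw": 0.18, "gripper": 0.3}
    - {"slide": [-0.053, -0.063, 0.02], "yaw": 0.36, "gripper": 0.3}
    - {"slide": [-0.079, -0.094, 0.02], "yaw": 0.55, "gripper": 0.3}
    - {"slide": [-0.106, -0.126, 0.02], "yaw": 0.73, "gripper": 0.3}
    - {"slide": [-0.132, -0.157, 0.02], "yaw": 0.91, "gripper": 0.3}
    - {"slide": [-0.158, -0.189, 0.02], "yaw": 1.09, "gripper": 0.3}
    - {"slide": [-0.185, -0.22, 0.02], "yaw": 1.28, "gripper": 0.3}
    - {"slide": [-0.211, -0.2515, 0.01], "yaw": 1.46, "gripper": 0.3}

```text
time_s: 16.55
ee_pos: [0.4398, -0.3518, 0.1212]
eef_rot: [3.142, -0.0, 3.036]
force: [0.3, -0.6, -0.5]
grip_width: 0.0554
```

Request:
arm_command:
  increments:
    - {"slide": [0, 0, -0.02], "yaw": 0, "gripper": 0.3}
    - {"slide": [0, 0, -0.04], "yaw": 0, "gripper": 0.3}
    - {"slide": [0, 0, -0.06], "yaw": 0, "gripper": 0.3}
    - {"slide": [0, 0, -0.065], "yaw": 0, "gripper": 0.3}
    - {"slide": [0, 0, -0.065], "yaw": 0, "gripper": 0.3}

```text
time_s: 17.18
ee_pos: [0.4408, -0.3508, 0.0563]
eef_rot: [3.141, -0.001, 3.03]
force: [0.0, 0.5, -0.6]
grip_width: 0.0555
```

```bash
python3 -c "
from v import *
look('g8.png',(360,150,520,300),(320,90,450,200))"
```

```text
17.275 [ 0.4411 -0.3511  0.057 ] [-3.141e+00  1.000e-03  3.030e+00] [ 1.3 -0.2 -0.5] 0.05558014215824636
```

View pics/g8.png

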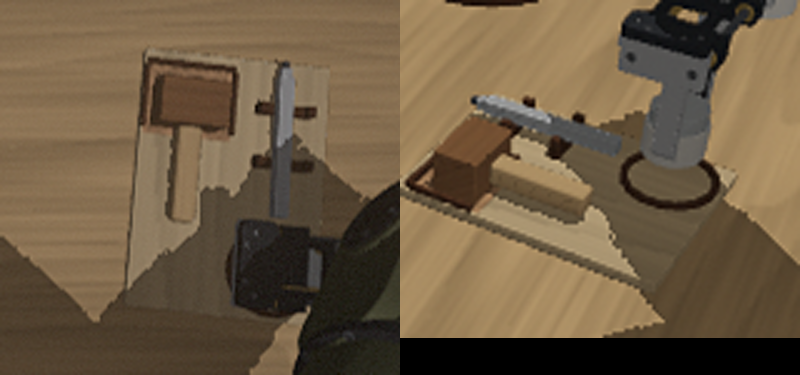

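The squat pot is upright above the ring, clear of the punch and the mallet handle. I lower and release.

Request:
arm_command:
  increments:
    - {"slide": [0, 0, -0.015], "yaw": 0, "gripper": 0.3}
    - {"slide": [0, 0, -0.025], "yaw": 0, "gripper": 0.3}
    - {"slide": [0, 0, -0.03], "yaw": 0, "gripper": 0.3}
    - {"slide": [0, 0, -0.032], "yaw": 0, "gripper": 0.3}
    - {"slide": [0, 0, -0.032], "yaw": 0, "gripper": 0.3}
    - {"slide": [0, 0, -0.032], "yaw": 0, "gripper": 0.3}

```text
time_s: 18.02
ee_pos: [0.441, -0.351, 0.0245]
eef_rot: [-3.141, 0.0, 3.03]
force: [0.8, -0.4, -1.2]
grip_width: 0.0558
```

Request:
arm_command:
  increments:
    - {"slide": [0, 0, 0], "yaw": 0, "gripper": 0.8}
    - {"slide": [0, 0, 0], "yaw": 0, "gripper": 0.8}
    - {"slide": [0, 0, 0], "yaw": 0, "gripper": 0.8}
    - {"slide": [0, 0, 0], "yaw": 0, "gripper": 0.8}
    - {"slide": [0, 0, 0.03], "yaw": 0, "gripper": 0.8}
    - {"slide": [0, 0, 0.07], "yaw": 0, "gripper": 0.8}
    - {"slide": [0, 0, 0.12], "yaw": 0, "gripper": 0.8}

```text
time_s: 18.9
ee_pos: [0.4405, -0.3506, 0.145]
eef_rot: [3.141, -0.001, 3.03]
force: [0.7, -0.8, -0.0]
grip_width: 0.0751
```

Request:
arm_command:
  increments:
    - {"slide": [0.0365, 0.358, 0], "yaw": 0.187, "gripper": 0.45}
    - {"slide": [0.0365, 0.358, 0], "yaw": 0.187, "gripper": 0.45}
    - {"slide": [0.0365, 0.358, 0], "yaw": 0.187, "gripper": 0.45}
    - {"slide": [0.0365, 0.358, 0], "yaw": 0.187, "gripper": 0.45}
    - {"slide": [0.0365, 0.358, 0], "yaw": 0.187, "gripper": 0.45}
    - {"slide": [0.0365, 0.358, 0], "yaw": 0.187, "gripper": 0.45}
    - {"slide": [0.0365, 0.358, -0.05], "yaw": 0.187, "gripper": 0.45}
    - {"slide": [0.0365, 0.358, -0.07], "yaw": 0.187, "gripper": 0.45}

```text
time_s: 19.9
ee_pos: [0.4764, 0.0078, 0.0723]
eef_rot: [3.141, -0.002, -3.065]
force: [-0.4, 0.5, 0.7]
grip_width: 0.0423
```

Request:
arm_command:
  increments:
    - {"slide": [0, 0, -0.03], "yaw": 0, "gripper": 0.45}
    - {"slide": [0, 0, -0.03], "yaw": 0, "gripper": 0.45}

```text
time_s: 20.15
ee_pos: [0.4763, 0.0072, 0.043]
eef_rot: [3.141, -0.003, -3.066]
force: [0.1, -0.2, 0.5]
grip_width: 0.042
```

```bash
python3 -c "
from v import *
look('g9.png',(370,160,510,290),(290,180,400,290))"
```

```text
20.25 [0.4778 0.007  0.0451] [-3.142  0.    -3.066] [-0.   0.3 -0. ] 0.042131027861647595
```

View pics/g9.png

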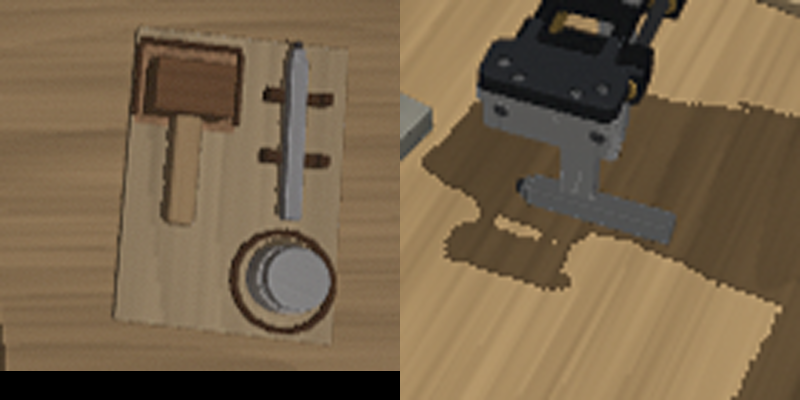

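The squat pot stands in its ring and the jaws are above the short punch. I grasp the punch and lift it.

Request:
arm_command:
  increments:
    - {"slide": [0, 0, -0.025], "yaw": 0, "gripper": 0.45}
    - {"slide": [0, 0, -0.037], "yaw": 0, "gripper": 0.45}
    - {"slide": [0, 0, -0.04], "yaw": 0, "gripper": 0.45}
    - {"slide": [0, 0, -0.04], "yaw": 0, "gripper": 0.45}
    - {"slide": [0, 0, -0.04], "yaw": 0, "gripper": 0.45}

```text
time_s: 20.88
ee_pos: [0.4778, 0.007, 0.0049]
eef_rot: [-3.141, 0.001, -3.066]
force: [0.5, -0.3, -0.4]
grip_width: 0.0424
```

Request:
arm_command:
  grip_force: 40
  increments:
    - {"slide": [0, 0, 0], "yaw": 0, "gripper": 0}
    - {"slide": [0, 0, 0], "yaw": 0, "gripper": 0}
    - {"slide": [0, 0, 0], "yaw": 0, "gripper": 0}
    - {"slide": [0, 0, 0], "yaw": 0, "gripper": 0}
    - {"slide": [0, 0, 0], "yaw": 0, "gripper": 0}
    - {"slide": [0, 0, 0.03], "yaw": 0, "gripper": 0}
    - {"slide": [0, 0, 0.08], "yaw": 0, "gripper": 0}
    - {"slide": [0, 0, 0.12], "yaw": 0, "gripper": 0}

```text
time_s: 21.88
ee_pos: [0.4773, 0.0071, 0.1259]
eef_rot: [3.142, 0.0, -3.066]
force: [1.0, -0.1, -0.9]
grip_width: 0.0134
```

Request:
arm_command:
  increments:
    - {"slide": [0.0936, 0.3213, 0], "yaw": -0.054, "gripper": 0}
    - {"slide": [0.0936, 0.3213, 0], "yaw": -0.054, "gripper": 0}
    - {"slide": [0.0936, 0.3213, 0], "yaw": -0.054, "gripper": 0}
    - {"slide": [0.0936, 0.3213, 0], "yaw": -0.054, "gripper": 0}
    - {"slide": [0.0936, 0.3213, 0], "yaw": -0.054, "gripper": 0}
    - {"slide": [0.0936, 0.3213, 0], "yaw": -0.054, "gripper": 0}
    - {"slide": [0.0936, 0.3213, -0.04], "yaw": -0.054, "gripper": 0}
    - {"slide": [0.0936, 0.3213, -0.06], "yaw": -0.054, "gripper": 0}

```text
time_s: 22.88
ee_pos: [0.57, 0.3281, 0.0617]
eef_rot: [-3.14, -0.003, -3.12]
force: [0.1, -0.0, -1.0]
grip_width: 0.0131
```

Request:
arm_command:
  increments:
    - {"slide": [0, 0, 0], "yaw": 0, "gripper": 0}
    - {"slide": [0, 0, 0], "yaw": 0, "gripper": 0}

```text
time_s: 23.12
ee_pos: [0.5717, 0.3284, 0.0657]
eef_rot: [3.141, 0.002, -3.121]
force: [-0.4, -0.4, -0.5]
grip_width: 0.0137
```

```bash
python3 -c "
from v import *
look('g10.png',(140,150,300,290),(150,280,290,400))"
```

```text
23.225 [0.5717 0.3285 0.0658] [ 3.141e+00  2.000e-03 -3.121e+00] [ 0.   0.1 -0.4] 0.013203708047482318
```

View pics/g10.png

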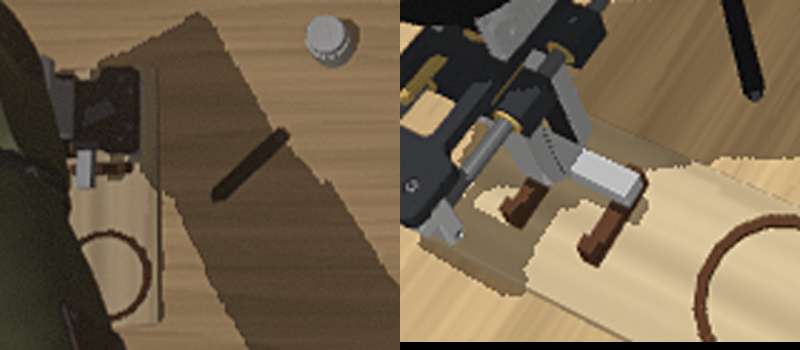

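The short punch is over the notches; its offset in the pictures is what its height would give. I lower and release.

Request:
arm_command:
  increments:
    - {"slide": [0, 0, -0.02], "yaw": 0, "gripper": 0}
    - {"slide": [0, 0, -0.03], "yaw": 0, "gripper": 0}
    - {"slide": [0, 0, -0.035], "yaw": 0, "gripper": 0}
    - {"slide": [0, 0, -0.0365], "yaw": 0, "gripper": 0}
    - {"slide": [0, 0, -0.0365], "yaw": 0, "gripper": 0}

```text
time_s: 23.85
ee_pos: [0.5709, 0.3284, 0.0283]
eef_rot: [-3.141, -0.0, -3.12]
force: [-4.8, -1.4, 6.9]
grip_width: 0.0133
```

Request:
arm_command:
  increments:
    - {"slide": [0, 0, 0], "yaw": 0, "gripper": 0.35}
    - {"slide": [0, 0, 0], "yaw": 0, "gripper": 0.35}
    - {"slide": [0, 0, 0], "yaw": 0, "gripper": 0.35}
    - {"slide": [0, 0, 0], "yaw": 0, "gripper": 0.35}
    - {"slide": [0, 0, 0.03], "yaw": 0, "gripper": 0.35}
    - {"slide": [0, 0, 0.08], "yaw": 0, "gripper": 0.35}
    - {"slide": [0, 0, 0.13], "yaw": 0, "gripper": 0.35}

```text
time_s: 24.72
ee_pos: [0.5708, 0.3283, 0.1592]
eef_rot: [-3.141, -0.0, -3.12]
force: [0.2, -0.3, -0.2]
grip_width: 0.0334
```

Request:
arm_command:
  increments:
    - {"slide": [0.02, -0.05, 0], "yaw": -0.18, "gripper": 0.75}
    - {"slide": [0.04, -0.1, 0], "yaw": -0.37, "gripper": 0.75}
    - {"slide": [0.07, -0.15, 0], "yaw": -0.55, "gripper": 0.75}
    - {"slide": [0.0938, -0.2, 0], "yaw": -0.74, "gripper": 0.75}
    - {"slide": [0.0938, -0.216, 0], "yaw": -0.92, "gripper": 0.75}
    - {"slide": [0.0938, -0.216, 0], "yaw": -1.11, "gripper": 0.75}
    - {"slide": [0.0938, -0.216, 0], "yaw": -1.29, "gripper": 0.75}
    - {"slide": [0.0938, -0.216, 0], "yaw": -1.47, "gripper": 0.75}

```text
time_s: 25.72
ee_pos: [0.6648, 0.1123, 0.1577]
eef_rot: [-3.142, 0.0, 1.687]
force: [0.7, 0.1, -0.9]
grip_width: 0.0705
```

Request:
arm_command:
  increments:
    - {"slide": [0, 0, 0], "yaw": -0.12, "gripper": 0.75}
    - {"slide": [0, 0, -0.03], "yaw": -0.12, "gripper": 0.75}
    - {"slide": [0, 0, -0.06], "yaw": -0.12, "gripper": 0.75}
    - {"slide": [0, 0, -0.06], "yaw": -0.12, "gripper": 0.75}
    - {"slide": [0, 0, -0.06], "yaw": -0.12, "gripper": 0.75}

```text
time_s: 26.35
ee_pos: [0.6654, 0.1124, 0.0992]
eef_rot: [3.14, -0.0, 1.573]
force: [-0.5, 0.0, 0.9]
grip_width: 0.0703
```

```bash
python3 -c "
from v import *
look('g11.png',(140,150,300,290),(170,170,310,400))"
```

```text
26.45 [0.6655 0.1125 0.0995] [ 3.139 -0.     1.573] [-0.3 -0.8  0.5] 0.070274242053357
```

View pics/g11.png

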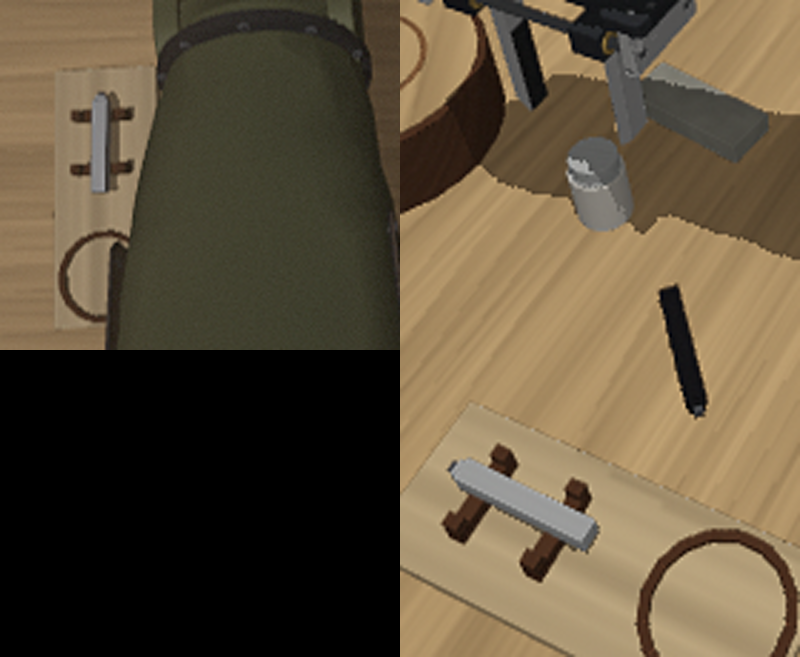

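The short punch lies in both notches and the open jaws straddle the slim pot along x. Before lowering I check the gripper body's clearance to the round log behind the pot (top-view rim centre about (267,77), side-view about (154,196)).

```bash
python3 - <<'E'
from h import *
c=dict(np.load('top0.npz')); s=dict(np.load('side0.npz'))
P=lambda k:k['mtx']@np.c_[k['R'],k['tvec'].reshape(3)]
X=cv2.triangulatePoints(P(c),P(s),np.array([[266.5],[72.5]]),np.array([[152.],[191.5]]))  # dark spot at centre of log top
X=(X[:3]/X[3]).ravel(); print('log top centre',X)
for h in (X[2],): print('near rim',ray(c,(268,119),h),'left/right',ray(c,[(224,80),(310,80)],h))
print(proj(c,[X]),proj(s,[X]))
E
```

```text
log top centre [0.88315156 0.12012787 0.07148952]
near rim [[0.76881269 0.11606514 0.07148952]] left/right [[0.86632285 0.2213336  0.07148952]
 [0.86358212 0.01726753 0.07148952]]
[[266.67058659  72.741811  ]] [[151.64549161 191.42503286]]
```

The log's top is at 71 mm and its near rim at x 0.769, so the gripper is clear. I lower and grip.

Request:
arm_command:
  increments:
    - {"slide": [0, 0, -0.04], "yaw": 0, "gripper": 0.75}
    - {"slide": [0, 0, -0.07], "yaw": 0, "gripper": 0.75}
    - {"slide": [0, 0, -0.083], "yaw": 0, "gripper": 0.75}
    - {"slide": [0, 0, -0.0845], "yaw": 0, "gripper": 0.75}
    - {"slide": [0, 0, -0.0845], "yaw": 0, "gripper": 0.75}

```text
time_s: 27.08
ee_pos: [0.6656, 0.1125, 0.0148]
eef_rot: [3.139, -0.0, 1.573]
force: [-0.2, -0.0, 0.6]
grip_width: 0.0705
```

Request:
arm_command:
  grip_force: 20
  increments:
    - {"slide": [0, 0, 0], "yaw": 0, "gripper": 0.2}
    - {"slide": [0, 0, 0], "yaw": 0, "gripper": 0.2}
    - {"slide": [0, 0, 0], "yaw": 0, "gripper": 0.2}
    - {"slide": [0, 0, 0], "yaw": 0, "gripper": 0.2}
    - {"slide": [0, 0, 0], "yaw": 0, "gripper": 0.2}
    - {"slide": [0, 0, 0.03], "yaw": 0, "gripper": 0.2}
    - {"slide": [0, 0, 0.07], "yaw": 0, "gripper": 0.2}
    - {"slide": [0, 0, 0.11], "yaw": 0, "gripper": 0.2}

```text
time_s: 28.08
ee_pos: [0.6645, 0.1123, 0.124]
eef_rot: [-3.141, 0.0, 1.573]
force: [0.3, 1.2, -0.4]
grip_width: 0.0414
```

Request:
arm_command:
  increments:
    - {"slide": [-0.037, 0.036, 0.01], "yaw": 0, "gripper": 0.2}
    - {"slide": [-0.074, 0.071, 0.01], "yaw": 0, "gripper": 0.2}
    - {"slide": [-0.111, 0.107, 0.01], "yaw": 0, "gripper": 0.2}
    - {"slide": [-0.148, 0.142, 0.01], "yaw": 0, "gripper": 0.2}
    - {"slide": [-0.185, 0.178, 0.01], "yaw": 0, "gripper": 0.2}
    - {"slide": [-0.222, 0.213, 0], "yaw": 0, "gripper": 0.2}
    - {"slide": [-0.222, 0.213, -0.03], "yaw": 0, "gripper": 0.2}
    - {"slide": [-0.222, 0.213, -0.06], "yaw": 0, "gripper": 0.2}

```text
time_s: 29.08
ee_pos: [0.4422, 0.3259, 0.0625]
eef_rot: [3.141, -0.0, 1.574]
force: [-0.1, -0.3, -0.7]
grip_width: 0.0417
```

Request:
arm_command:
  increments:
    - {"slide": [0, 0, 0], "yaw": 0, "gripper": 0.2}
    - {"slide": [0, 0, 0], "yaw": 0, "gripper": 0.2}

```text
time_s: 29.32
ee_pos: [0.4433, 0.3255, 0.0643]
eef_rot: [3.141, -0.001, 1.573]
force: [0.8, -0.9, -0.4]
grip_width: 0.0418
```

Request:
arm_command:
  increments:
    - {"slide": [0, 0, -0.02], "yaw": 0, "gripper": 0.2}
    - {"slide": [0, 0, -0.03], "yaw": 0, "gripper": 0.2}
    - {"slide": [0, 0, -0.035], "yaw": 0, "gripper": 0.2}
    - {"slide": [0, 0, -0.037], "yaw": 0, "gripper": 0.2}
    - {"slide": [0, 0, -0.037], "yaw": 0, "gripper": 0.2}
    - {"slide": [0, 0, -0.037], "yaw": 0, "gripper": 0.2}

```text
time_s: 30.08
ee_pos: [0.443, 0.3255, 0.0266]
eef_rot: [3.141, -0.0, 1.573]
force: [-0.4, -0.1, -1.8]
grip_width: 0.0416
```

Request:
arm_command:
  increments:
    - {"slide": [0, 0, 0], "yaw": 0, "gripper": 0.65}
    - {"slide": [0, 0, 0], "yaw": 0, "gripper": 0.65}
    - {"slide": [0, 0, 0], "yaw": 0, "gripper": 0.65}
    - {"slide": [0, 0, 0], "yaw": 0, "gripper": 0.65}
    - {"slide": [0, 0, 0], "yaw": 0, "gripper": 0.65}
    - {"slide": [0, 0, 0.03], "yaw": 0, "gripper": 0.65}
    - {"slide": [0, 0, 0.08], "yaw": 0, "gripper": 0.65}
    - {"slide": [0, 0, 0.14], "yaw": 0, "gripper": 0.65}

```text
time_s: 31.08
ee_pos: [0.4423, 0.325, 0.1672]
eef_rot: [-3.14, 0.001, 1.573]
force: [0.6, 0.6, 1.3]
grip_width: 0.0612
```

Request:
arm_command:
  increments:
    - {"slide": [-0.23, 0.2, 0.04], "yaw": 0, "gripper": 0.65}
    - {"slide": [-0.23, 0.2, 0.04], "yaw": 0, "gripper": 0.65}
    - {"slide": [-0.23, 0.2, 0.04], "yaw": 0, "gripper": 0.65}
    - {"slide": [-0.23, 0.2, 0.04], "yaw": 0, "gripper": 0.65}
    - {"slide": [-0.23, 0.2, 0.04], "yaw": 0, "gripper": 0.65}
    - {"slide": [-0.23, 0.2, 0.04], "yaw": 0, "gripper": 0.65}
    - {"slide": [-0.23, 0.2, 0.04], "yaw": 0, "gripper": 0.65}

```text
time_s: 31.95
ee_pos: [0.213, 0.525, 0.206]
eef_rot: [-3.142, 0.001, 1.573]
force: [-0.1, 0.2, 0.5]
grip_width: 0.0612
```

```bash
python3 -c "
from v import *
t,s=look('x.png',(140,140,500,290),(150,110,450,400))
a=cv2.resize(t['color'][140:290,150:500],(700,300),interpolation=cv2.INTER_CUBIC)
b=cv2.resize(s['color'][110:400,150:450],(300,290))
b2=cv2.resize(s['color'][290:400,200:360],(400,275),interpolation=cv2.INTER_CUBIC)
save(np.vstack([a,np.hstack([b,np.pad(b2,((0,15),(0,0),(0,0)))])]),'final.png')"
```

```text
32.05 [0.2137 0.5247 0.2061] [-3.141  0.     1.571] [ 0.6 -0.1  0.2] 0.06107646481888668
```

View pics/final.png

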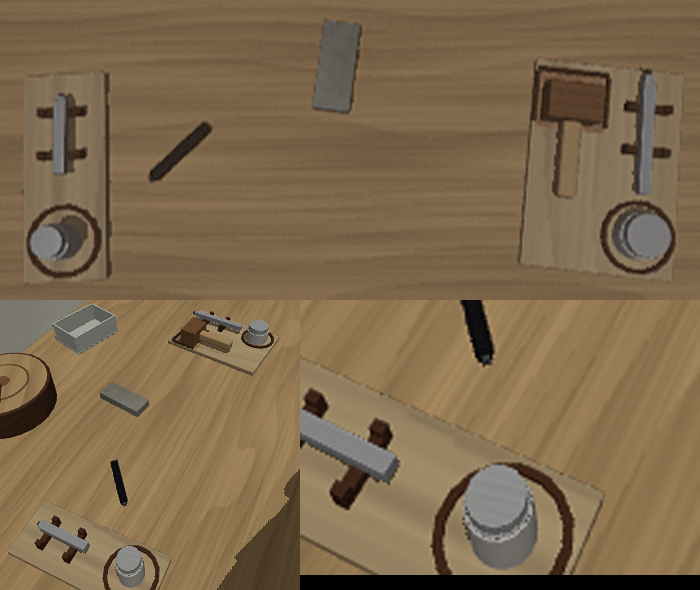

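```bash
python3 - <<'E'
from h import *
t=cam('top'); q=lambda x,y:np.array([x,y])/2+[150,140]
M=lambda *p,z:np.mean([ray(t,q(*a),z)[0] for a in p],0)[:2].round(4)
print('long mid',M((645,193),(649,70),z=.036),'rest',M((648,106),(645.5,150.5),z=.03))
print('short mid',M((63,174),(62.5,94),z=.036),'rest',M((62,111),(61.5,154),z=.03))
print('slim',M((45,243),z=.074),'ring',M((64,240),z=.017)); print('squat',M((646.5,237),z=.057),'ring',M((638,237),z=.017))
print('mallet head',M((573,100),z=.056),'cork centre',M((572,97),z=.012))
E
```

```text
long mid [ 0.5648 -0.3634] rest [ 0.5687 -0.3657]
short mid [0.5685 0.3239] rest [0.5708 0.3273]
slim [0.4415 0.3255] ring [0.4442 0.3244]
squat [ 0.4418 -0.347 ] ring [ 0.4415 -0.3523]
mallet head [ 0.5991 -0.2727] cork centre [ 0.6101 -0.2848]
```

The by-eye read of the mallet head disagrees with the cork centre, so I measure the head, handle and lips more carefully in the board frame.

```bash
python3 - <<'E'
from h import *
t=cam('top'); s=cam('side'); o=np.array([.5239,-.3149]); th=-.111
def B(c,p,z):
    w=ray(c,p,z)[:,:2]-o; return (w@np.array([[np.cos(th),-np.sin(th)],[np.sin(th),np.cos(th)]])*1000).round(1)
K=lambda x,y:(np.array([x,y])+.5)/3-.5+[240,140]
print('lips (first pic) y+85/y+4/x+109:',B(t,[K(535,150),K(641,150),K(590,107)],.018).tolist())
im=t['color'].astype(int)
for v in (178,184,190,196,214,222,230): print(v,im[v,408:460].sum(1)//3)
q=lambda x,y:np.array([x,y])/2+[150,140]
print('handle',B(t,[q(566,197),q(569,128)],.045).tolist())
np.savez('fin.npz',**t); np.savez('fins.npz',**s)
print('col 437',im[165:250,437].sum(1)//3)
E
```

```text
lips (first pic) y+85/y+4/x+109: [[73.9, 83.9], [82.4, -0.5], [113.4, 42.3]]
178 [ 99 101 102 103 101 105 105 106  98  41  34  49  86  90  83  87  91  87
  88  80  85  87  84  89  92  85  83  85  91  95  83  80  86  83  76  78
  81  71  70  63  68  71  51  39  39  34  57 113 112 107 109 108]
184 [ 99  99  98  98  98  96 100  99  58  39  44  62  94  38  31  36  37  56
  62  61  60  64  62  62  64  64  62  64  63  66  64  67  64  65  66  67
  66  66  65  65  70  64  64  64  60  31  44  85 114 108 108 110]
190 [ 93  95  97  94  94  97  95  90  43  37  50  85  79  38  39  39  42  62
  65  62  66  65  66  65  67  62  67  65  65  62  64  64  66  64  65  64
  68  64  63  63  63  65  67  64  44  38  62 118 111 108 109 111]
196 [105 105 103 106 104 107 106  60  31  44  65  98  39  41  39  40  54  67
  63  62  64  63  62  65  64  62  65  64  64  66  64  64  64  64  68  67
  66  64  65  67  65  67  66  65  36  48  79 116 111 112 111 113]
214 [101 103  99 101 102  89  57 114 109 109 112 109 113 110 107  99  99 102
 108 106  54  47  61 100 106 106 105 108 105 105 104  99 118 115 113 113
 113 116 
[... 179 characters left out ...]
104  99 101 117 114 112 112
 115 116 119 111 107 109 112 113 111 114 114 110 112 113 116 116]
230 [ 99  98  99  99  78  79 116 108 110 110 110 110 110 109 109 104 105 108
  83  50  51  72 100 108 107 105 106 107 107 104  95 118 116 113 111 114
 116 117 112 104 110 113 114 112 112 111 110 112 113 113 116 115]
handle [[-41.5, 48.3], [38.8, 49.8]]
col 437 [101 108 105  98  91  84  97 113 114  89  38  39  71  95  91  71  56  67
  68  66  61  61  64  65  66  62  62  61  64  66  68  66  65  62  46  69
  99 107 105 104 104 106 107 104 106 106 105 106 105 105 105 106 103 105
 104 106 104 104 106 104 104 104 107 106 105 104 103 101  99  96  95  92
 102 114 115 117 114 115 114 115 117 112 115 117 116]
```

```bash
python3 - <<'E'
from h import *
t=dict(np.load('fin.npz')); o=np.array([.5239,-.3149]); th=-.111
def B(p,z):
    w=ray(t,p,z)[:,:2]-o; return (w@np.array([[np.cos(th),-np.sin(th)],[np.sin(th),np.cos(th)]])*1000).round(1).tolist()
print('head left foot',B([(420.6,190)],.012),'lip inner L',B([(418.4,190)],.018),'outer L',B([(415.5,190)],.018))
print('head top L/R',B([(424.6,190),(451.5,190)],.056),'lip outer R',B([(454.3,190)],.018))
print('head top x ends',B([(437,180),(437,199)],.056),'lip +x inner',B([(437,176.8)],.018))
print('handle end',B([(432.9,238.5)],.045), 'handle 214/230',B([(435.1,214),(433.9,230)],.045))
s=dict(np.load('fins.npz')); P=np.array([[x,y,z] for x,y,z in [(30,45,12),(97,45,12),(97,45,56),(-37,45,45)]])/1000
R=np.array([[np.cos(th),-np.sin(th)],[np.sin(th),np.cos(th)]]); print(proj(s,np.c_[P[:,:2]@R.T+o,P[:,2]]).round(1).tolist())
E
```

```text
head left foot [[74.9, 76.2]] lip inner L [[73.2, 82.9]] outer L [[72.5, 89.8]]
head top L/R [[67.3, 77.5], [73.5, 15.9]] lip outer R [[81.8, -2.8]]
head top x ends [[93.6, 50.5], [49.2, 47.8]] lip +x inner [[110.0, 40.4]]
handle end [[-41.5, 48.5]] handle 214/230 [[15.5, 47.0], [-21.8, 47.5]]
[[356.3, 153.5], [334.8, 145.8], [335.2, 132.3], [380.4, 151.4]]
```

The head's footprint lies about 3 mm off centre, but clear of the lips on both sides and fully on the cork. I hand in.

```bash
python3 -c "
from h import *
o=readout.get_obs(); print(o['time_s'],o['ee_pos'],o['force']); print(job.hand_in())"
```

```text
32.2 [0.21364005 0.52484787 0.2062326 ] [0.60056813 0.44655086 0.06389987]
the job is handed in; nothing more can be done
None
```

I made up both kits in the order given and handed in at 32 s, with the gripper open and clear of everything. The whetstone and the black look-alike were never touched.

The last pictures show:
- **Wide board:** The mallet head is on the cork between the lips with its handle out of the open side. The long punch lies in both notches, and the squat pot stands upright in its ring.
- **Narrow board:** The short punch lies in both notches, and the slim pot stands upright in its ring.

These are the offsets from ideal. Apart from the mallet's, they were read by eye from the top view and are good to about 2–3 mm:
- **Long punch:** about 4 mm short of centred along its length.
- **Short punch:** about 2–3 mm off centre.
- **Pots:** up to about 5 mm off ring centre. The largest is the squat pot, which has 9 mm of clearance all round.
- **Mallet:** about 3 mm off the ideal spot in x and in y. One quick by-eye reading put it 12 mm off. A finer measurement disagreed, showing the head fully on the cork with about 6 mm clear on one side and 12 mm on the other.

One move call was refused because I left out fields in its rows; nothing moved. One viewed picture (`g11.png`, 800 x 657) exceeded the 600-pixel height limit. I viewed 16 pictures, the maximum allowed, so the last checks of the mallet were numbers only.

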